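# Put the stacked camera batteries on charge

## Robot

A 6-joint arm with a two-finger parallel gripper is mounted at the origin on a cart in front of the work surface, level with it; the furniture and walls round the work are solid. World frame = base frame: x ahead of the robot, y to its left, z up, the work surface at z = 0. Lengths are in m, angles in rad, forces in N, time in s.
With the tool pointing down it reaches from about 0.35 to 0.775 m from the base axis. Payload 7.3 kg.
Tool frame: the origin (TCP) lies at the very end of the fingers, on their centre line; the grasp point (between the pads) lies 19 mm behind it; z points along the fingers, y is the line along which they close (so a half turn about z gives the same grasp; the last joint's range is limited). The gripper opens to 92 mm and grips with 3 to 60 N. Pads are 19 mm wide; open, the fingers measure 130 mm over their backs; the gripper's body (75 mm by 190 mm) begins 47 mm behind the grasp point.
Start: joints at [1.154, 0.342, 1.524, -0, 1.275, -0.146], TCP at [0.14, 0.506, 0.201] pointing down, gripper open.
Joint ranges: [-2.53, 2.53], [-0.77, 2.02], [0.04, 2.7], [-1, 4.14], [0.28, 2.66], [-3.11, 3.11]. Speed limits (rad/s): [2.57, 2.57, 3.14, 3.14, 3.14, 3.14].

## Interface

Orientations are given as [roll, pitch, yaw] about the fixed x, y, z axes, in that order (R = Rz(yaw) Ry(pitch) Rx(roll)).
In Python, from cell import robot gives the robot as it stands.
- The arm moves only by the tool apply_moves, never from a script. Its argument "motion" is text: rows parted by semicolons, each of 7 numbers parted by spaces: the opening in per cent of the stroke, from 0 (shut) to 100 (fully open), then the shift along the tool's x, y, z in cm, then the turn, a rotation vector about the tool's x, y, z in rad. A call has 1 to 20 rows; each row shifts and turns the commanded pose from where the row before left it, along the tool's axes as they then stand; what a row does not reach is not made up. A row lasts 1/8 s, in which the tool goes at most 62.5 mm and 10.7 degrees, less where a joint would pass 70% of its speed; a pose out of reach is approached as far as the arm can. A call with a gripper value outside its range is refused whole. The fingers move at their own pace and stop on an object; "force" is the grip in N (left out, the last holds). Time passes only in rows, so rows that do not move let the fingers close. It gives the time, the measured TCP pose, the force, the opening and the grip force at its end, in the units of the state.
- robot.observe(): the state, without advancing time (a new reading comes with each control period).
- robot.read_camera(name): name is "side" or "top" or "wrist"; returns a dict with "img" (480x640x3 uint8, red, green, blue), "fovy" (degrees; the focal length in pixels is half the picture's height over the tangent of half this angle, whatever the lens; pixels are square), "cx", "cy" (the principal point, pixels), "k1" (the pictures are not rectified: a ray, as slopes to the right and down, at radius r is drawn at 1 + k1 r^2 times it, then the intrinsics apply), "R" (3x3) and "t" (3): a world point X has camera coordinates R X + t; the wrist camera has in their place "hand_eye" (4x4, takes a point from camera to tool coordinates, whose origin is the TCP and whose axes are the flange's). Camera axes: x right, y down, z forward; pixel columns grow to the right and rows downward; lengths in m; the calibration is good to about 2 mm. A picture is of the moment at which its call begins: read the wrist's pose just before it. There is no depth.
- robot.hand_in(): hands the job in; it is judged then, once.
Trained networks look in a picture, given as the dict that the camera call returned (one of the last four; its "shot" number tells which), for a name from the list of things; names that differ only in an ending like _2 or _b are one class to them, and where a whole thing is asked for, a point or a joint stands for the part that bears it (a point fixed in the world has none). Each returns a list of dicts, best first, with "score" (0 to 1); they miss things now and then, are a little off and sometimes report something else, mostly with a low value. They report only what shows in the picture. A call takes as long as a camera call. They do not tell look-alikes from the thing itself.
- robot.search_frame(target, picture): "centre" ([x, y, z] in m, in world coordinates, good to about 4 mm: the middle of the surface that is visible of it).
- robot.trace(target, picture): "pixels" (480x640 bool, what is visible of it).
The state is a dict: "time": time; "qpos": joint angles; "qvel": joint speeds; "joint_efforts": joint torques, N m; "tool_pos": TCP position; "tool_rot": TCP orientation; "contact_force": force on the tool from outside, world axes, zero at the start; "torque": the same for the moment, N m; "opening": finger opening in m; "grip_force": force on a finger pad.
Only numpy, scipy, OpenCV 4.12 (cv2) and the standard library are available. Lean on these libraries where they do the work, as an engineer would, in place of code of your own. Each camera call takes 0.05 s, during which the arm holds its last target. There are 200 camera calls.

## Task

Take the stack of camera batteries apart and put each battery in the charger whose bay is made for its size, lying flat at the bottom of the bay, label up, with its gold contacts at the charger's contact end. Leave the small white bottle and the round tin beside the work standing where they are.

Things in the scene. Friction and masses are not known exactly. Their poses are not given: they have to be found in the camera images.
- large_battery (a point): Centre (half-way up) of the large camera battery, a dark grey block with a blank lighter label, 71 long (x) x 39 wide (y) x 21 high (z) mm, on the desk at the bottom of the stack, label up. Its gold contacts are at its +x end.
- medium_battery (a point): Centre (half-way up) of the medium camera battery, a dark grey block with a blank lighter label, 56 long (x) x 36 wide (y) x 20 high (z) mm, lying on the large battery in the stack, label up. Its gold contacts are at its +x end.
- small_battery (a point): Centre (half-way up) of the small camera battery, a dark grey block with a blank lighter label, 44 long (x) x 31 wide (y) x 17 high (z) mm, lying on the medium battery in the stack, label up. Its gold contacts are at its +x end.
- mini_battery (a point): Centre (half-way up) of the mini camera battery, a dark grey block with a blank lighter label, 34 long (x) x 26 wide (y) x 15 high (z) mm, lying on the small battery in the stack, label up. Its gold contacts are at its +x end.
- charger_large: White charger for the large battery, fixed, 112 x 56 mm. Origin on the desk under its middle; x along it to its contact end (24 mm housing, 23 mm high), z up. Open bay: centre 12 mm from the origin towards -x, floor 77 x 45 mm and 8 mm above the desk; rim 14 mm above the desk, its inner edge sloping at 45 degrees to a 84 x 52 mm mouth. Battery seated: centre 18.5 mm above the desk, +x ends together.
- charger_medium: White charger for the medium battery, fixed, 97 x 53 mm. Origin on the desk under its middle; x along it to its contact end (24 mm housing, 23 mm high), z up. Open bay: centre 12 mm from the origin towards -x, floor 62 x 42 mm and 8 mm above the desk; rim 14 mm above the desk, its inner edge sloping at 45 degrees to a 69 x 49 mm mouth. Battery seated: centre 18 mm above the desk, +x ends together.
- charger_small: White charger for the small battery, fixed, 85 x 48 mm. Origin on the desk under its middle; x along it to its contact end (24 mm housing, 23 mm high), z up. Open bay: centre 12 mm from the origin towards -x, floor 50 x 37 mm and 8 mm above the desk; rim 14 mm above the desk, its inner edge sloping at 45 degrees to a 57 x 44 mm mouth. Battery seated: centre 16.5 mm above the desk, +x ends together.
- charger_mini: White charger for the mini battery, fixed, 75 x 43 mm. Origin on the desk under its middle; x along it to its contact end (24 mm housing, 23 mm high), z up. Open bay: centre 12 mm from the origin towards -x, floor 40 x 32 mm and 8 mm above the desk; rim 14 mm above the desk, its inner edge sloping at 45 degrees to a 47 x 39 mm mouth. Battery seated: centre 15.5 mm above the desk, +x ends together.
- white_bottle (a point): Bystander: centre of a small white screw-cap bottle, 25 mm across, 63 mm tall, standing on the desk.
- round_tin (a point): Bystander: centre of a round tin with a green lid, 65 mm across, 33 mm tall, standing on the desk.
Mind the look-alikes: they are no part of the job. What is shaped like the part that bears medium_battery but orange or turquoise is not meant. What is shaped like the part that bears mini_battery but brown is not meant.

How it is judged:
By the outcome, as a careful person would: the job done as asked, in the order asked, and still so for the second after the job is handed in, with the robot touching nothing.
It also fails if it takes over 96 s, if anything falls off the work surface, if the arm or the gripper's body presses on something with over 40 N, if the wrist force passes 120 N, or if a joint passes its speed limit or range.

## Working session

There is one attempt and no reset: what is moved stays moved. The work goes in short steps, Python scripts to look and compute and a tool call to move; the robot and the scene stay as the last step left them, time stands still between calls to the robot, and variables do not carry over. Pictures are saved under pics/ and viewed, at most 14 in all, crops included, and the job is handed in when it is done.

Besides the shell and the picture viewer there is one more tool, called after "Request:" by a JSON object that holds its "api" and its "payload", one argument or row to a line. apply_moves: Moves the arm, as the interface text tells. Its arguments: {"type":"object","properties":{"motion":{"type":"string"},"force":{"type":"number"}},"required":["motion"]}

```bash
mkdir -p pics; cat > h.py <<'E'
import numpy as np, cv2, pickle
from cell import robot
NAMES=["large_battery","medium_battery","small_battery","mini_battery","charger_large","charger_medium","charger_small","charger_mini","white_bottle","round_tin"]
def save(p,n): cv2.imwrite('pics/'+n+'.png',p['img'][:,:,::-1])
def K(p):
    f=240/np.tan(np.radians(p['fovy'])/2); return np.array([[f,0,p['cx']],[0,f,p['cy']],[0,0,1.]]),np.array([p['k1'],0,0,0.])
def proj(p,X):
    k,d=K(p); return cv2.projectPoints(np.asarray(X,float).reshape(-1,3),cv2.Rodrigues(np.array(p['R']))[0],np.array(p['t'],float),k,d)[0][:,0]
def unproj(p,uv,z):
    k,d=K(p); n=cv2.undistortPoints(np.asarray(uv,float).reshape(-1,1,2),k,d)[:,0]
    R=np.array(p['R']);o=-R.T@np.array(p['t']); r=np.c_[n,np.ones(len(n))]@R
    return o+r*((z-o[2])/r[:,2])[:,None]
E
python3 - <<'E'
from h import *
print(robot.observe())
for c in ["top","side"]:
    p=robot.read_camera(c); save(p,c+'0'); print(c,p['fovy'],p['k1'],np.round(-np.array(p['R']).T@np.array(p['t']),3))
    for n in NAMES:
        for r in robot.search_frame(n,p)[:4]:
            print(n,np.round(r['centre'],3),round(r['score'],2),proj(p,r['centre']).round()[0])
E
```

```text
{'time': 0.0, 'qpos': array([ 1.15400408e+00,  3.42713557e-01,  1.52499387e+00, -8.80168915e-06,
        1.27536357e+00, -1.45987893e-01]), 'qvel': array([-0.00194165, -0.00060598,  0.0010473 , -0.00109349,  0.00072001,
       -0.00093871]), 'joint_efforts': array([-1.22780824e-03, -4.31250894e+01, -2.44218117e+01,  7.16584269e-02,
        5.59301418e-02, -7.92515084e-05]), 'tool_pos': array([0.14024264, 0.50548177, 0.20005781]), 'tool_rot': array([-3.14012882e+00, -2.06726285e-04,  2.87079072e+00]), 'contact_force': array([ 0.33142602,  0.0978351 , -0.12742818]), 'torque': array([-0.03401725, -0.04726686, -0.0016084 ]), 'grip_force': 0.0, 'opening': 0.09176978124428457}
top 46.119712975711195 -0.1182690847024766 [ 0.314 -0.217  0.943]
large_battery [ 0.412 -0.219  0.019] 0.52 [317. 306.]
medium_battery [ 0.464 -0.131  0.023] 0.8 [265. 273.]
medium_battery [ 0.445 -0.339  0.021] 0.75 [390. 287.]
medium_battery [ 0.426 -0.231  0.045] 0.46 [325. 296.]
small_battery [ 0.431 -0.228  0.062] 0.46 [323. 291.]
mini_battery [ 0.383 -0.088  0.016] 0.92 [237. 322.]
mini_battery [ 0.447 -0.229  
[... 709 characters left out ...]
.42 [289. 282.]
mini_battery [ 0.385 -0.098  0.015] 0.8 [260. 239.]
mini_battery [ 0.448 -0.238  0.073] 0.7 [292. 258.]
charger_large [ 0.594 -0.248  0.011] 0.87 [388. 297.]
charger_medium [ 0.582 -0.37   0.006] 0.62 [387. 356.]
charger_small [0.588 0.006 0.011] 0.97 [372. 214.]
charger_small [ 0.438 -0.007  0.029] 0.59 [293. 207.]
charger_small [ 0.447 -0.237  0.072] 0.54 [291. 258.]
charger_small [ 0.58  -0.369  0.008] 0.37 [386. 354.]
charger_mini [ 0.595 -0.117  0.014] 0.86 [382. 248.]
white_bottle [ 0.445 -0.434  0.034] 0.76 [281. 375.]
white_bottle [ 0.436 -0.009  0.03 ] 0.28 [292. 207.]
round_tin [ 0.437 -0.008  0.032] 0.87 [292. 206.]
round_tin [ 0.582 -0.369  0.006] 0.42 [387. 355.]
```

```bash
python3 - <<'E'
import cv2
for n,(a,b,c,d) in {'top0':(150,160,330,200),'side0':(200,180,260,215)}.items():
    i=cv2.imread(f'pics/{n}.png'); cv2.imwrite(f'pics/{n}c.png',cv2.resize(i[b:b+d,a:a+c],(c*24//10,d*24//10),interpolation=cv2.INTER_CUBIC))
E
```

```text
(no output)
```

View pics/top0c.png

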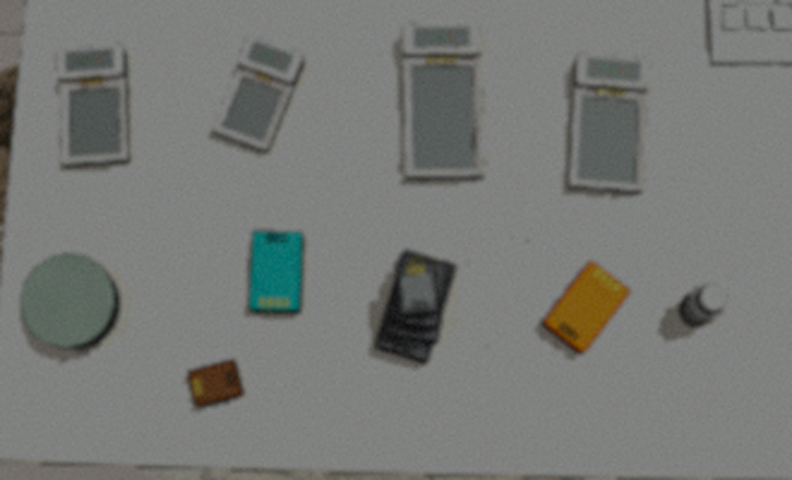

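View pics/side0c.png

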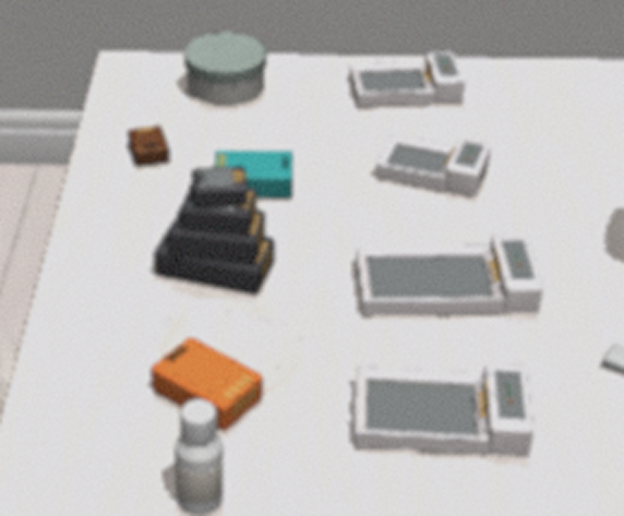

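```bash
cat >> h.py <<'E'
from scipy.optimize import minimize
CH=dict(large=(.112,.056),medium=(.097,.053),small=(.085,.048),mini=(.075,.043))
BT=dict(large=(.071,.039,.021,0.),medium=(.056,.036,.020,.021),small=(.044,.031,.017,.041),mini=(.034,.026,.015,.058))
def box(x0,x1,w,z0,z1): return np.array([[x,y,z] for x in(x0,x1) for y in(-w/2,w/2) for z in(z0,z1)])
def charger(n):
    L,W=CH[n]; return [box(-L/2,L/2,W,0,.014),box(L/2-.024,L/2,W,0,.023)]
def battery(n,z0=None):
    L,W,H,z=BT[n]; z=z if z0 is None else z0; return [box(-L/2,L/2,W,z,z+H)]
def place(b,q):
    c,s=np.cos(q[2]),np.sin(q[2]); return b@np.array([[c,s,0],[-s,c,0],[0,0,1]])+[q[0],q[1],0]
def sil(p,boxes,q,S=4):
    m=np.zeros((480*S,640*S),np.uint8)
    for b in boxes:
        cv2.fillConvexPoly(m,cv2.convexHull(np.round((proj(p,place(b,q))+.5)*S).astype(np.int32)),1)
    return m
def fit(obs,boxes,q0):
    # obs: list of (picture, mask); maximises IoU within crops
    S=4; dat=[(p,cv2.resize(m.astype(np.uint8),None,fx=S,fy=S,interpolation=cv2.INTER_NEAREST)) for p,m in obs]
    def cost(v):
        q=v*[.001,.001,.03]; c=0
        for p,m in dat:
            s=sil(p,boxes,q); i=(s&m).sum(); c+=1-i/max(1,(s|m).sum())
        return c/len(dat)
    r=min((minimize(cost,np.array([q0[0]+dx,q0[1],a])/[.001,.001,.03],method='Nelder-Mead',options=dict(initial_simplex=np.array([q0[0]+dx,q0[1],a])/[.001,.001,.03]+np.array([[0,0,0],[6,0,0],[0,6,0],[0,0,6.]]),xatol=.05,fatol=1e-4,maxfev=150)) for dx in(0.,) for a in(q0[2]-.15,q0[2]+.15)),key=lambda r:r.fun)
    return r.x*[.001,.001,.03],r.fun
E
cat > a.py <<'E'
from h import *
P={c:robot.read_camera(c) for c in("top","side")}
q0=dict(large=(.59,-.242,0),medium=(.58,-.365,0),small=(.585,.004,0.05),mini=(.595,-.11,-.35))
def near(n,p,c):
    best=None
    for r in robot.trace(n,p):
        m=np.array(r['pixels']); 
        if m.sum()<20: continue
        ys,xs=np.nonzero(m); d=np.hypot(*(np.array([xs.mean(),ys.mean()])-c))
        if d<20 and best is None: best=m;
    return best
out={}
for n,q in q0.items():
    obs={}
    for c,p in P.items():
        m=near('charger_'+n,p,proj(p,[[q[0],q[1],.01]])[0])
        if m is not None: obs[c]=(p,m)
    for k in(['top'],['side'],['top','side']):
        if all(x in obs for x in k):
            f=fit([obs[x] for x in k],charger(n),q); print(n,k,f[0].round(4),round(f[1],3)); out[n]=f[0]
pickle.dump(out,open('ch.pkl','wb'))
for n in BT:
    obs=[]
    for c,p in P.items():
        m=near(n+'_battery',p,proj(p,[[.442,-.235,BT[n][3]+.01]])[0])
        print(n,c,None if m is None else int(m.sum()))
        if n=='mini' and m is not None: obs.append((p,m))
    if obs: print(fit(obs,battery(n),(.445,-.235,-.25)))
E
time python3 a.py
```

```text
large ['top'] [ 0.594  -0.2442  0.0365] 0.036
large ['side'] [ 0.5896 -0.2407  0.0287] 0.048
large ['top', 'side'] [ 0.5918 -0.243   0.0494] 0.088
medium ['top'] [ 0.5795 -0.3632 -0.0598] 0.045
medium ['side'] [ 0.5765 -0.3603 -0.0733] 0.078
medium ['top', 'side'] [ 0.5776 -0.3628 -0.0685] 0.076
small ['top'] [0.5849 0.0078 0.1162] 0.081
small ['side'] [0.5796 0.0123 0.0596] 0.108
small ['top', 'side'] [0.5814 0.0078 0.0604] 0.126
mini ['top'] [ 0.5963 -0.1118 -0.3448] 0.086
mini ['side'] [ 0.5922 -0.1068 -0.3056] 0.09
mini ['top', 'side'] [ 0.5936 -0.1094 -0.3306] 0.13
large top 175
large side 584
medium top 151
medium side 510
small top 114
small side 389
mini top 372
mini side 388
(array([ 0.44696364, -0.22735576,  0.11173885]), np.float64(0.15160060360445443))
real	0m28.845s
user	0m18.815s
sys	0m3.954s
```

```bash
cat >> h.py <<'E'
from scipy.spatial.transform import Rotation as Ro
def goto(x,y,z,yaw):
    "print total shift in tool axes (cm) and turn about tool z; translation assumed before turn"
    s=robot.observe(); R=Ro.from_euler('xyz',s['tool_rot']); d=R.inv().apply(np.array([x,y,z])-s['tool_pos'])*100
    rv=(R.inv()*Ro.from_euler('xyz',[np.pi,0,yaw])).as_rotvec(); print('shift',d.round(2),'turn',rv.round(3)); return d,rv
def wrist():
    s=robot.observe(); p=robot.read_camera('wrist'); H=np.array(p['hand_eye'])
    T=np.eye(4); T[:3,:3]=Ro.from_euler('xyz',s['tool_rot']).as_matrix(); T[:3,3]=s['tool_pos']
    C=np.linalg.inv(T@H); p['R']=C[:3,:3]; p['t']=C[:3,3]; return p
E
python3 - <<'E'
from h import *
p=wrist(); print(p['hand_eye'],p['fovy'],p['k1']); goto(.42,-.16,.33,np.pi); goto(.44,-.23,.33,2.87)
E
```

```text
[[ 6.91326447e-04 -9.69218555e-01 -2.46200964e-01  6.66162750e-02]
 [ 9.99999643e-01  7.89563712e-04 -3.00297767e-04 -1.71177359e-04]
 [ 4.85445515e-04 -2.46200669e-01  9.69218755e-01 -1.83711306e-01]
 [ 0.00000000e+00  0.00000000e+00  0.00000000e+00  1.00000000e+00]] 59.06731624889619 2.9680813138644504e-06
shift [-44.75 -56.68 -12.93] turn [ 0.     0.    -0.271]
shift [-48.55 -62.89 -12.93] turn [0.    0.    0.001]
```

Request:
{"api": "apply_moves", "payload": {
  "motion": "60 -5.05 -1.65 0 0 0 0;60 -5.05 -1.65 0 0 0 0;60 -5.05 -1.65 0 0 0 0;60 -5.05 -1.65 0 0 0 0;60 -5.05 -1.65 0 0 0 0;60 -5.05 -1.65 0 0 0 0;60 -5.05 -1.65 0 0 0 0;60 -1.9 -5.2 0 0 0 0;60 -1.9 -5.2 0 0 0 0;60 -1.9 -5.2 0 0 0 0;60 -1.9 -5.2 0 0 0 0;60 -1.9 -5.2 0 0 0 0;60 -1.9 -5.2 0 0 0 0;60 -1.9 -5.2 0 0 0 0;60 -1.9 -5.2 0 0 0 0;60 -1.9 -5.2 0 0 0 0;60 0 0 0 0 0 -0.135;60 0 0 0 0 0 -0.135;60 0 0 0 0 0 0;60 0 0 0 0 0 0"
}}

```text
time: 4.55
tool_pos: [0.4898, -0.1965, 0.2007]
tool_rot: [3.141, 0.0, 3.138]
contact_force: [1.2, 0.8, 0.3]
opening: 0.0549
grip_force: 0.0
```

```bash
cat > b.py <<'E'
from h import *
p=wrist(); save(p,'w1'); print(robot.observe()['tool_pos'],robot.observe()['tool_rot'])
pickle.dump({k:p[k] for k in p if k!='shot'},open('w1.pkl','wb'))
q0=pickle.load(open('ch.pkl','rb')); out={}
def masks(n,c,tol=40):
    for r in robot.trace(n,p):
        m=np.array(r['pixels']); ys,xs=np.nonzero(m)
        if len(xs)>50 and np.hypot(xs.mean()-c[0],ys.mean()-c[1])<tol: return m
for n,q in q0.items():
    m=masks('charger_'+n,proj(p,[[q[0],q[1],.01]])[0])
    if m is not None:
        f=fit([(p,m)],charger(n),q); out[n]=f[0]; print(n,f[0].round(4),round(f[1],3))
pickle.dump(out,open('ch2.pkl','wb'))
ms={}
for n in BT:
    m=masks(n+'_battery',proj(p,[[.443,-.235,BT[n][3]+.01]])[0]); ms[n]=m
    print(n,None if m is None else m.sum())
im=p['img'].copy()
for n,c in zip(ms,[(255,0,0),(0,255,0),(0,0,255),(255,255,0)]):
    if ms[n] is not None: cv2.drawContours(im,cv2.findContours(ms[n].astype(np.uint8),0,1)[0],-1,c,1)
for n,q in out.items():
    for b in charger(n): cv2.polylines(im,[cv2.convexHull(proj(p,place(b,q)).round().astype(np.int32))],1,(255,0,0))
save(dict(img=im),'w1o')
u,v=proj(p,[.443,-.235,.04])[0].astype(int); print(u,v)
c=im[max(0,v-70):v+70,max(0,u-90):u+90]; save(dict(img=cv2.resize(c,None,fx=4,fy=4,interpolation=cv2.INTER_CUBIC)),'w1c')
E
python3 b.py
```

```text
[ 0.4897642  -0.19645042  0.200741  ] [3.14152840e+00 1.00777324e-04 3.13905645e+00]
large [ 0.5898 -0.2429  0.0414] 0.411
small [0.579  0.0125 0.2019] 0.847
mini [ 0.5908 -0.1108 -0.3387] 0.92
large None
medium 785
small 611
mini 1687
268 153
```

View pics/w1o.png

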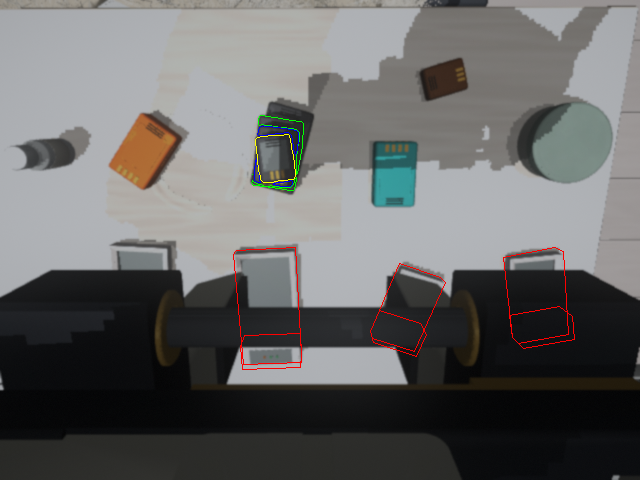

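View pics/w1c.png

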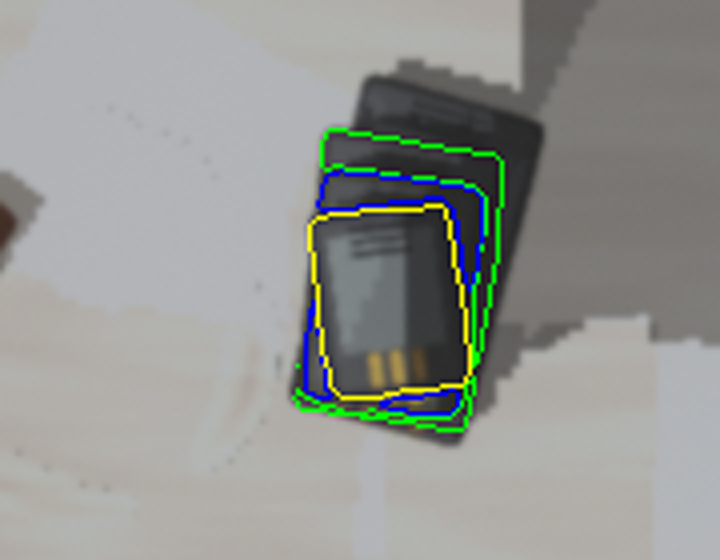

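Request:
{"api": "apply_moves", "payload": {
  "motion": "60 -5 0 0 0 0 0;60 -5 0 0 0 0 0;60 -5 0 0 0 0 0;60 -4.5 0 0 0 0 0;60 0 0 0 0 0 0;60 0 0 0 0 0 0"
}}

```text
time: 5.75
tool_pos: [0.6841, -0.1967, 0.2001]
tool_rot: [3.141, -0.001, 3.141]
contact_force: [0.1, 0.3, -1.1]
opening: 0.0546
grip_force: 0.0
```

```bash
sed -e "s/'w1'/'w2'/;s/w1.pkl/w2.pkl/;s/w1o/w2o/" -e '/^ms=/,$d' b.py > c.py; cat >> c.py <<'E'
im=p['img'].copy()
for n,q in out.items():
    for b in charger(n): cv2.polylines(im,[cv2.convexHull(proj(p,place(b,q)).round().astype(np.int32))],1,(255,0,0))
save(dict(img=im),'w2o')
E
python3 c.py
```

```text
[ 0.68387601 -0.19691217  0.20087243] [ 3.14150087e+00 -5.58435395e-04  3.14042066e+00]
large [ 0.5898 -0.2434  0.0456] 0.024
medium [ 0.5765 -0.363  -0.0571] 0.041
small [0.5796 0.0085 0.0982] 0.047
mini [ 0.5915 -0.1107 -0.3235] 0.026
```

View pics/w2o.png

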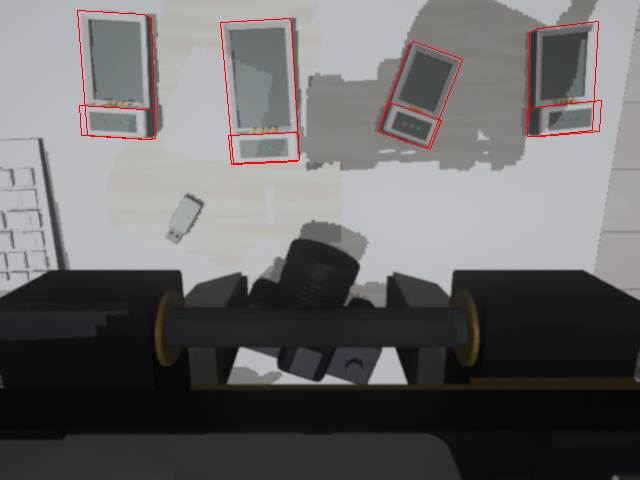

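Request:
{"api": "apply_moves", "payload": {
  "motion": "60 4.6 -0.8 0.7 0 0 0;60 4.6 -0.8 0.7 0 0 0;60 4.6 -0.8 0.7 0 0 0;60 4.6 -0.8 0.7 0 0 0;60 0 0 0 0 0 0;60 0 0 0 0 0 0"
}}

```text
time: 6.75
tool_pos: [0.5015, -0.2291, 0.1738]
tool_rot: [-3.141, 0.002, 3.14]
contact_force: [0.5, -0.9, 0.1]
opening: 0.055
grip_force: 0.0
```

```bash
cat > d.py <<'E'
from h import *
w=pickle.load(open('w2.pkl','rb')); q=pickle.load(open('ch2.pkl','rb'))
# bay floor check
g=cv2.GaussianBlur(w['img'],(3,3),0).max(2)
for n in q:
    L,W=CH[n]; lb=L-.035; c=proj(w,place(np.array([[-.012,0,.008]]),q[n]))[0]
    poly=proj(w,place(np.array([[-.012+a*(lb/2+.004),b*(W/2-.002),.01] for a,b in((-1,-1),(-1,1),(1,1),(1,-1))]),q[n])).astype(np.int32)
    roi=np.zeros((480,640),np.uint8); cv2.fillConvexPoly(roi,poly,1)
    v=g[roi>0]; t,_=cv2.threshold(v.reshape(-1,1),0,255,cv2.THRESH_OTSU)
    m=((g<t)&(roi>0)).astype(np.uint8); m=cv2.morphologyEx(m,cv2.MORPH_OPEN,np.ones((5,5)))
    cs=max(cv2.findContours(m,0,1)[0],key=cv2.contourArea)[:,0]
    X=unproj(w,cs,.008)[:,:2].astype(np.float32); r=cv2.minAreaRect(X*1000); b=cv2.boxPoints(r)
    e=b[1]-b[0] if np.linalg.norm(b[1]-b[0])>np.linalg.norm(b[2]-b[1]) else b[2]-b[1]
    a=np.arctan(e[1]/e[0]); o=np.array(r[0])/1000+.012*np.array([np.cos(a),np.sin(a)])
    print(n,q[n].round(4),'bay',o.round(4),a.round(3),np.round(r[1],1))
p=wrist(); pickle.dump(p,open('w3.pkl','wb')); save(p,'w3')
print(robot.observe()['tool_pos'],robot.observe()['tool_rot'])
U=np.zeros((480,640),bool); done=[]; im=p['img'].copy()
for n in['mini','small','medium','large']:
    c=proj(p,[[.443,-.235,BT[n][3]+.01]])[0]; m=None
    for r in robot.trace(n+'_battery',p):
        k=np.array(r['pixels']); ys,xs=np.nonzero(k)
        if len(xs)>50 and np.hypot(xs.mean()-c[0],ys.mean()-c[1])<50: m=k;break
    if m is None: print(n,'none'); continue
    U|=m; cv2.drawContours(im,cv2.findContours(m.astype(np.uint8),0,1)[0],-1,(0,255,0),1)
    # fit with boxes above included as fixed part of the silhouette
    S=4; M=cv2.resize(U.astype(np.uint8),None,fx=S,fy=S,interpolation=0)
    base=np.zeros_like(M)
    for bn,bq in done: base|=sil(p,battery(bn),bq)
    sc=np.array([.001,.001,.03])
    def cost(v):
        s=sil(p,battery(n),v*sc)|base; return 1-(s&M).sum()/(s|M).sum()
    best=min((minimize(cost,np.array([.443,-.235,a])/sc,method='Nelder-Mead',options=dict(initial_simplex=np.array([.443,-.235,a])/sc+np.array([[0,0,0],[6,0,0],[0,6,0],[0,0,6.]]),maxfev=150,xatol=.05,fatol=1e-4)) for a in(-.4,-.1,.15)),key=lambda r:r.fun)
    Q=best.x*sc; print(n,Q.round(4),round(best.fun,3)); done.append((n,Q))
    cv2.polylines(im,[cv2.convexHull(proj(p,place(battery(n)[0],Q)).round().astype(np.int32))],1,(255,0,0))
u,v=proj(p,[.443,-.235,.04])[0].astype(int)
save(dict(img=cv2.resize(im[max(0,v-75):v+75,max(0,u-100):u+100],None,fx=4,fy=4)),'w3c')
E
python3 d.py
```

```text
large [ 0.5898 -0.2434  0.0456] bay [ 0.5898 -0.2445] 0.045 [79.1 47.7]
medium [ 0.5765 -0.363  -0.0571] bay [ 0.5761 -0.3643] -0.059 [42.3 63.1]
small [0.5796 0.0085 0.0982] bay [0.5794 0.0087] 0.093 [51.9 36.4]
mini [ 0.5915 -0.1107 -0.3235] bay [ 0.591  -0.1095] -0.329 [32.3 40.6]
[ 0.50184595 -0.22896151  0.17357326] [-3.14059117e+00  2.21267681e-03  3.14083595e+00]
mini [ 0.4445 -0.2271  0.1   ] 0.04
small [ 0.4443 -0.2282 -0.1099] 0.07
medium [ 0.4432 -0.2286 -0.1498] 0.07
large [ 0.4406 -0.2269 -0.2518] 0.088
```

View pics/w3c.png

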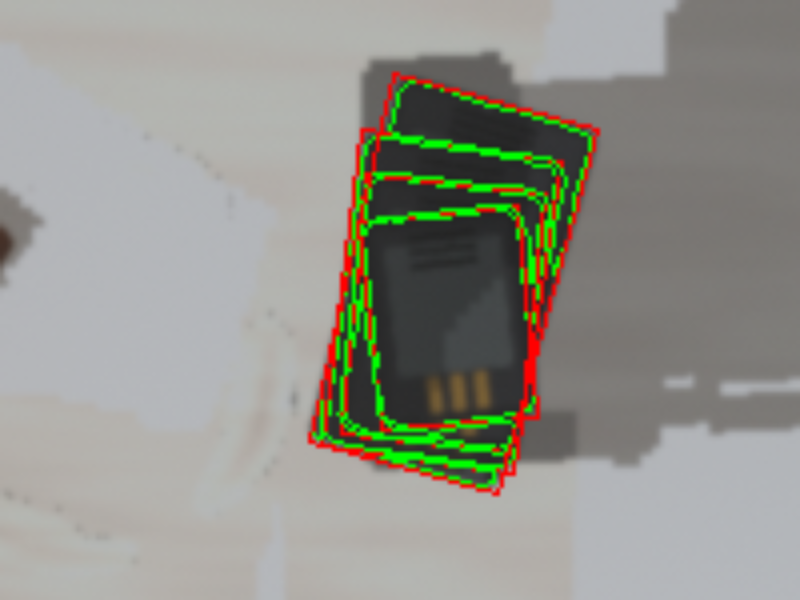

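Request:
{"api": "apply_moves", "payload": {
  "motion": "60 0 0 0 0 0 -0.1;60 2.8 -0.1 2.8 0 0 0;60 2.87 -0.1 2.7 0 0 0;60 0 0 3 0 0 0;60 0 0 2.35 0 0 0;60 0 0 0 0 0 0;60 0 0 0 0 0 0",
  "force": 20
}}

```text
time: 7.88
tool_pos: [0.4453, -0.2366, 0.0649]
tool_rot: [-3.141, 0.001, -3.042]
contact_force: [0.5, -0.5, -0.0]
opening: 0.0553
grip_force: 0.0
```

```bash
python3 -c "
from h import *
goto(.4445,-.2271,.065,3.2416)"
```

```text
shift [-0.01  0.95 -0.01] turn [-0.001  0.001 -0.   ]
```

Request:
{"api": "apply_moves", "payload": {
  "motion": "60 0 0.95 0 0 0 0;60 0 0 0 0 0 0;15 0 0 0 0 0 0;15 0 0 0 0 0 0;15 0 0 0 0 0 0;15 0 0 0 0 0 0;15 0 0 0 0 0 0",
  "force": 20
}}

```text
time: 8.75
tool_pos: [0.4435, -0.2268, 0.0641]
tool_rot: [3.141, -0.0, -3.042]
contact_force: [0.2, 0.0, -0.0]
opening: 0.0143
grip_force: 0.0
```

```bash
python3 - <<'E'
from h import *
p=robot.read_camera('side'); u,v=proj(p,[.443,-.235,.06])[0].astype(int)
a=cv2.resize(p['img'][v-60:v+45,u-60:u+60],None,fx=4,fy=4,interpolation=cv2.INTER_CUBIC)
w=wrist(); u,v=proj(w,[.443,-.235,.06])[0].astype(int)
b=cv2.resize(w['img'][max(0,v-70):v+70,max(0,u-53):u+53],None,fx=3,fy=3,interpolation=cv2.INTER_CUBIC)
b=b[:420]; b=np.pad(b,((0,420-b.shape[0]),(0,0),(0,0)))
save(dict(img=np.hstack([a,b])),'s1'); print(robot.observe()['opening'])
E
```

```text
0.014035449821122356
```

View pics/s1.png

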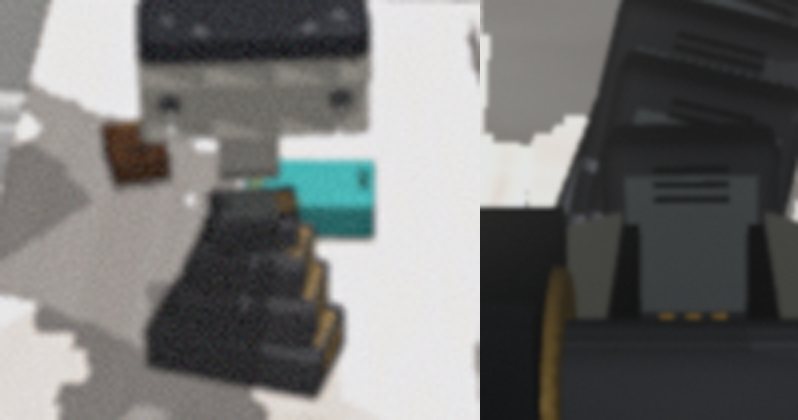

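```bash
python3 - <<'E'
from h import *
p=robot.read_camera('side'); u,v=proj(p,[.443,-.235,.06])[0].astype(int)
s=robot.observe(); t=s['tool_pos']; print(t)
f=lambda X:((proj(p,X)-[u-60,v-60])*4).round()
print('tip',f([t+[dx,-.007-dy,0] for dy in(0,.019) for dx in(-.0095,.0095)]))
print('mini top',f(place(battery('mini')[0],(.4445,-.2271,.1))[1::2]))
print('small top',f(place(battery('small')[0],(.4443,-.2282,-.11))[1::2]))
E
```

```text
[ 0.44353416 -0.22682205  0.06416443]
tip [[219. 232.]
 [270. 233.]
 [216. 262.]
 [268. 262.]]Traceback (most recent call last):
  File "<stdin>", line 6, in <module>
  File "<stdin>", line 4, in <lambda>
  File "h.py", line 8, in proj
    k,d=K(p); return cv2.projectPoints(np.asarray(X,float).reshape(-1,3),cv2.Rodrigues(np.array(p['R']))[0],np.array(p['t'],float),k,d)[0][:,0]
                     ~~~~~~~~~~~~~~~~~^^^^^^^^^^^^^^^^^^^^^^^^^^^^^^^^^^^^^^^^^^^^^^^^^^^^^^^^^^^^^^^^^^^^^^^^^^^^^^^^^^^^^^^^^^^^^^^^^
cv2.error: OpenCV(4.12.0) /io/opencv/modules/calib3d/src/calibration_base.cpp:1490: error: (-215:Assertion failed) npoints >= 0 && (depth == CV_32F || depth == CV_64F) in function 'projectPoints'
```

```bash
python3 - <<'E'
from h import *
p=robot.read_camera('side'); u,v=proj(p,[.443,-.235,.06])[0].astype(int)
f=lambda X:((proj(p,X)-[u-60,v-60])*4).round().tolist()
T=lambda n,q:np.ascontiguousarray(place(battery(n)[0],q)[1::2])
print('mini top',f(T('mini',(.4445,-.2271,.1)))); print('large top',f(T('large',(.4406,-.2269,-.25))))
t=robot.observe()['tool_pos']
for dz in(0,.01,.019,.03): print(dz,f(t+[0,-.016,dz]))
E
```

```text
mini top [[203.0, 224.0], [201.0, 185.0], [295.0, 220.0], [291.0, 182.0]]
large top [[136.0, 329.0], [169.0, 271.0], [315.0, 360.0], [342.0, 300.0]]
0 [[243.0, 246.0]]
0.01 [[243.0, 224.0]]
0.019 [[242.0, 204.0]]
0.03 [[242.0, 178.0]]
```

```bash
python3 - <<'E'
from h import *
w=wrist(); s=robot.observe(); R=Ro.from_euler('xyz',s['tool_rot']); o=s['opening']
im=cv2.resize(w['img'][170:410,160:480],None,fx=2.5,fy=2.5,interpolation=cv2.INTER_CUBIC)
im=cv2.convertScaleAbs(im,alpha=2,beta=20)
for dz,c in((0,(255,0,0)),(-.028,(0,255,0))):
  for sg in(-1,1):
    q=np.array([R.apply([x,sg*o/2,dz])+s['tool_pos'] for x in(-.0095,.0095)])
    a=((proj(w,q)-[160,170])*2.5).round().astype(int); cv2.line(im,a[0].tolist(),a[1].tolist(),c,2)
save(dict(img=im),'w4')
p=robot.read_camera('side'); u,v=proj(p,[.443,-.235,.06])[0].astype(int)
save(dict(img=cv2.convertScaleAbs(cv2.resize(p['img'][v-50:v+30,u-50:u+50],None,fx=7,fy=7,interpolation=cv2.INTER_CUBIC),alpha=1.6,beta=20)),'s2')
E
```

```text
(no output)
```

View pics/w4.png

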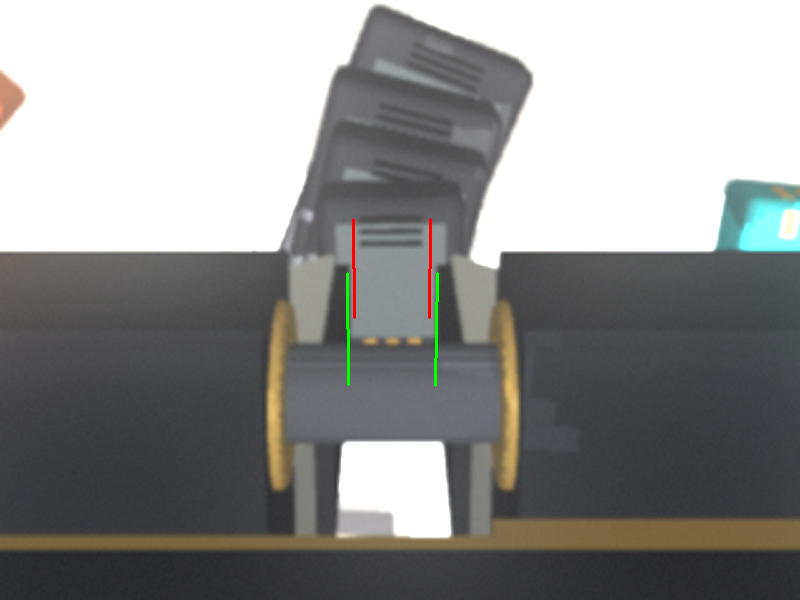

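View pics/s2.png

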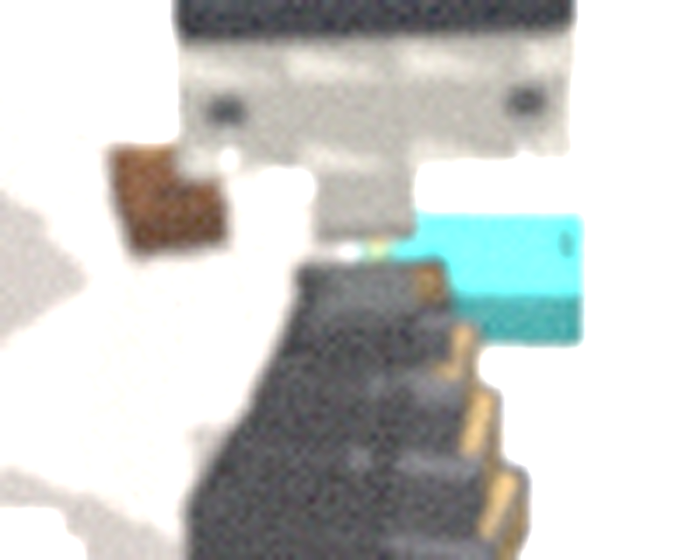

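Request:
{"api": "apply_moves", "payload": {
  "motion": "15 0 0 0.5 0 0 0;15 0 0 0.5 0 0 0;15 0 0 0.3 0 0 0;15 0 0 0.1 0 0 0;15 0 0 0 0 0 0"
}}

```text
time: 9.68
tool_pos: [0.4435, -0.2268, 0.0501]
tool_rot: [3.141, -0.0, -3.042]
contact_force: [0.3, 0.0, 0.1]
opening: 0.0138
grip_force: 0.0
```

Request:
{"api": "apply_moves", "payload": {
  "motion": "15 0 0 0.1 0 0 0;15 0 0 0.1 0 0 0;15 0 0 0.1 0 0 0;15 0 0 0 0 0 0"
}}

```text
time: 10.18
tool_pos: [0.4436, -0.2268, 0.0473]
tool_rot: [-3.141, 0.0, -3.042]
contact_force: [0.2, -0.2, 1.6]
opening: 0.0137
grip_force: 0.8
```

Request:
{"api": "apply_moves", "payload": {
  "motion": "15 0 0 0.1 0 0 0;15 0 0 0 0 0 0"
}}

```text
time: 10.42
tool_pos: [0.4437, -0.2269, 0.0472]
tool_rot: [-3.141, 0.001, -3.042]
contact_force: [-2.0, 1.8, 10.9]
opening: 0.0138
grip_force: 5.4
```

Request:
{"api": "apply_moves", "payload": {
  "motion": "15 0 0 -0.5 0 0 0;50 0 0 -0.5 0 0 0;50 0 0 0 0 0 0;50 0 0 0 0 0 0;50 0 0 0.8 0 0 0;50 0 0 0.8 0 0 0;50 0 0 0 0 0 0;20 0 0 0 0 0 0;20 0 0 0 0 0 0;20 0 0 0 0 0 0;20 0 0 0 0 0 0",
  "force": 20
}}

```text
time: 11.8
tool_pos: [0.4437, -0.2269, 0.0404]
tool_rot: [-3.141, 0.0, -3.042]
contact_force: [0.2, 0.8, 1.0]
opening: 0.0253
grip_force: 20.0
```

Request:
{"api": "apply_moves", "payload": {
  "motion": "20 0 0 -1 0 0 0;20 0 0 -2.5 0 0 0;20 0 0 -2.5 0 0 0;20 -3.67 2.67 0 0 0 0;20 -3.67 2.67 0 0 0 0;20 -3.67 2.67 0 0 0 0;20 -3.67 2.67 0 0 0 0;20 0 0 0 0 0 0.142;20 0 0 0 0 0 0.142;20 0 0 0 0 0 0.142;20 0 0 0 0 0 0;20 0 0 0 0 0 0"
}}

```text
time: 13.3
tool_pos: [0.5791, -0.106, 0.1005]
tool_rot: [3.141, 0.0, 2.817]
contact_force: [0.6, 0.5, -1.0]
opening: 0.0255
grip_force: 20.0
```

```bash
cat > pl.py <<'E'
import sys
from h import *
C=dict(large=(.5898,-.2440,.0455),medium=(.5763,-.3637,-.058),small=(.5795,.0086,.095),mini=(.5912,-.1101,-.326))
n=sys.argv[1]; off=float(sys.argv[2]); z=float(sys.argv[3])  # off: battery centre ahead of tool along battery x (m)
x,y,a=C[n]; k=-.012-off; print(robot.observe()['opening']); goto(x+k*np.cos(a),y+k*np.sin(a),z,np.pi+a)
E
python3 pl.py mini .0008 -.0086
```

```text
0.025536075349312855
shift [ 0.    0.   10.91] turn [0.    0.    0.002]
```

Request:
{"api": "apply_moves", "payload": {
  "motion": "20 0 0 4 0 0 0;20 0 0 4 0 0 0;20 0 0 1.5 0 0 0;20 0 0 0.7 0 0 0;20 0 0 0.7 0 0 0;20 0 0 0 0 0 0"
}}

```text
time: 14.05
tool_pos: [0.5794, -0.1061, -0.0083]
tool_rot: [3.141, 0.001, 2.815]
contact_force: [-0.0, -0.5, -1.3]
opening: 0.0257
grip_force: 20.0
```

Request:
{"api": "apply_moves", "payload": {
  "motion": "36 0 0 0 0 0 0;45 0 0 0 0 0 0;45 0 0 0 0 0 0;45 0 0 -2 0 0 0;45 0 0 -4 0 0 0;45 0 0 -5 0 0 0;60 4 -2 0 0 0 0;60 4 -2 -3 0 0 0;60 4 -2 -3 0 0 0;60 0 0 0 0 0 -0.15;60 0 0 0 0 0 -0.15;60 0 0 0 0 0 0"
}}

```text
time: 15.55
tool_pos: [0.4461, -0.1243, 0.1615]
tool_rot: [-3.141, 0.001, 3.113]
contact_force: [0.2, -0.2, -0.4]
opening: 0.0553
grip_force: 0.0
```

```bash
cat > st.py <<'E'
import sys
from h import *
names=sys.argv[1].split(','); p=wrist(); g=(.444,-.228)
print(robot.observe()['tool_pos'])
U=np.zeros((480,640),bool); done=[]; im=p['img'].copy(); sc=np.array([.001,.001,.03])
for n in names:
    c=proj(p,[[*g,BT[n][3]+.01]])[0]; m=None
    for r in robot.trace(n+'_battery',p):
        k=np.array(r['pixels']); ys,xs=np.nonzero(k)
        if len(xs)>50 and np.hypot(xs.mean()-c[0],ys.mean()-c[1])<45: m=k;break
    if m is None: print(n,'none'); continue
    U|=m; M=cv2.resize(U.astype(np.uint8),None,fx=4,fy=4,interpolation=0); base=np.zeros_like(M)
    for bn,bq in done: base|=sil(p,battery(bn),bq)
    def cost(v):
        s=sil(p,battery(n),v*sc)|base; return 1-(s&M).sum()/(s|M).sum()
    best=min((minimize(cost,np.array([*g,a])/sc,method='Nelder-Mead',options=dict(initial_simplex=np.array([*g,a])/sc+np.array([[0,0,0],[6,0,0],[0,6,0],[0,0,6.]]),maxfev=150,xatol=.05,fatol=1e-4)) for a in(-.35,-.1)),key=lambda r:r.fun)
    Q=best.x*sc; print(n,Q.round(4),round(best.fun,3)); done.append((n,Q))
    cv2.polylines(im,[cv2.convexHull(proj(p,place(battery(n)[0],Q)).round().astype(np.int32))],1,(255,0,0))
save(dict(img=im),'st_'+names[0])
n,Q=done[0]; goto(Q[0],Q[1],BT[n][3]+.008-.0257,np.pi+Q[2])
E
python3 st.py small,medium
```

```text
[ 0.44610334 -0.12426936  0.16133814]
small [ 0.4442 -0.2281 -0.1334] 0.057
medium [ 0.4435 -0.2291 -0.1571] 0.042
shift [ -0.11 -10.39  13.78] turn [ 0.    -0.     0.104]
```

View pics/st_small.png

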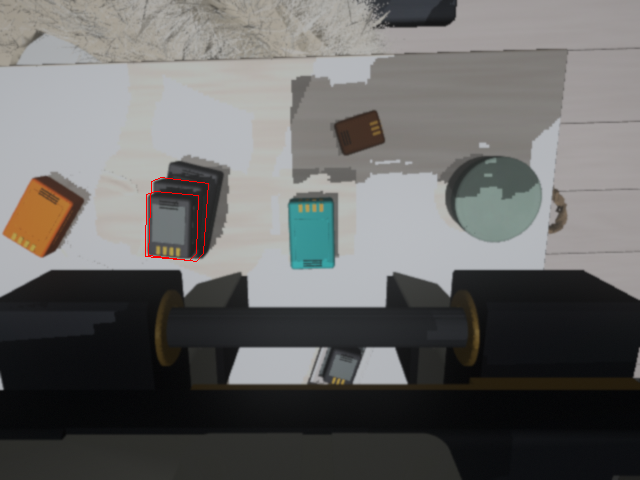

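Request:
{"api": "apply_moves", "payload": {
  "motion": "52 -0.05 -5.2 2 0 0 0;52 -0.06 -5.19 2 0 0 0;52 0 0 0 0 0 0.115;52 0 0 4 0 0 0;52 0 0 4 0 0 0;52 0 0 1.78 0 0 0;52 0 0 0 0 0 0;25 0 0 0 0 0 0;25 0 0 0 0 0 0;25 0 0 0 0 0 0;25 0 0 0 0 0 0;25 0 0 0 0 0 0",
  "force": 20
}}

```text
time: 17.2
tool_pos: [0.4451, -0.2286, 0.0244]
tool_rot: [-3.141, 0.002, 3.0]
contact_force: [-0.2, 0.9, 6.5]
opening: 0.0305
grip_force: 20.0
```

```bash
python3 -c "
from h import *
s=robot.observe(); a=-.12; d=np.array([.4442,-.2281])-s['tool_pos'][:2]; print(s['tool_pos'],s['opening'],s['grip_force'],'off',d@[np.cos(a),np.sin(a)],d@[-np.sin(a),np.cos(a)])"; python3 pl.py small 0 .09
```

```text
[ 0.44509408 -0.22858058  0.02435968] 0.03053657093255052 19.99713957309723 off -0.000945180158914329 0.0003700886886289589
0.03053657093255052
shift [-8.8  25.09 -6.57] turn [-0.001  0.002 -0.237]
```

Request:
{"api": "apply_moves", "payload": {
  "motion": "25 0 0 -1 0 0 0;25 0 0 -2.8 0 0 0;25 0 0 -2.8 0 0 0;25 -1.78 5.02 0 0 0 0;25 -1.78 5.02 0 0 0 0;25 -1.78 5.02 0 0 0 0;25 -1.78 5.02 0 0 0 0;25 -1.78 5.02 0 0 0 0;25 0 0 0 0 0 -0.119;25 0 0 0 0 0 -0.119;25 0 0 0 0 0 0;25 0 0 0 0 0 0"
}}

```text
time: 18.7
tool_pos: [0.5679, 0.0076, 0.0896]
tool_rot: [3.142, 0.0, -3.048]
contact_force: [-0.0, -0.6, -1.4]
opening: 0.0306
grip_force: 20.0
```

```bash
python3 pl.py small -.0009 -.0080; python3 -c "
from h import *
p=robot.read_camera('side'); u,v=proj(p,robot.observe()['tool_pos'])[0].astype(int)
save(dict(img=cv2.convertScaleAbs(cv2.resize(p['img'][v-50:v+50,u-65:u+65],None,fx=6,fy=6,interpolation=2),alpha=1.5,beta=10)),'s3')"
```

```text
0.030552759812166253
shift [-0.05 -0.01  9.76] turn [ 0.     0.    -0.001]
```

View pics/s3.png

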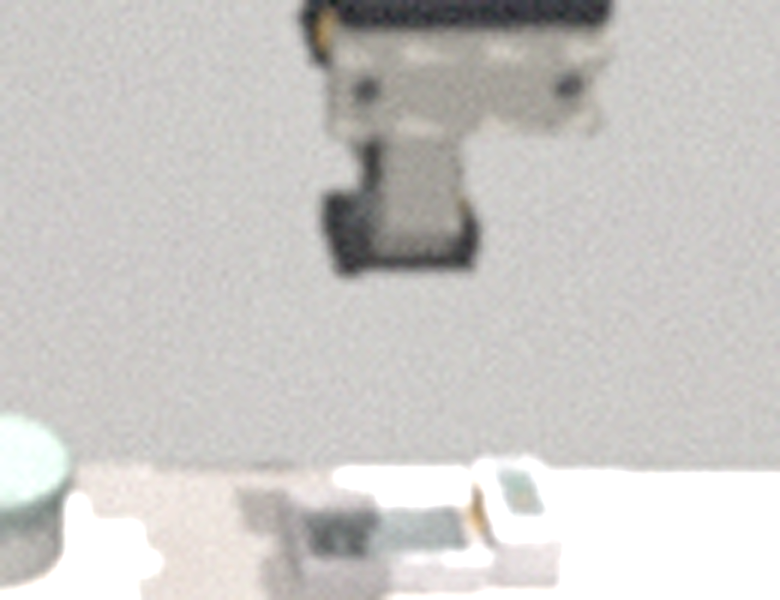

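Request:
{"api": "apply_moves", "payload": {
  "motion": "25 -0.05 0 4 0 0 0;25 0 0 3.5 0 0 0;25 0 0 1 0 0 0;25 0 0 0.6 0 0 0;25 0 0 0.5 0 0 0;25 0 0 0 0 0 0"
}}

```text
time: 19.5
tool_pos: [0.5689, 0.0077, -0.006]
tool_rot: [-3.141, 0.001, -3.045]
contact_force: [0.2, 0.9, -0.3]
opening: 0.0307
grip_force: 20.0
```

Request:
{"api": "apply_moves", "payload": {
  "motion": "25 0 0 0.1 0 0 0;40 0 0 0 0 0 0;48 0 0 0 0 0 0;48 0 0 0 0 0 0;48 0 0 -2 0 0 0;48 0 0 -4.5 0 0 0;60 0 0 -5 0 0 0;60 4.4 -3.9 -1.8 0 0 0;60 4.4 -3.9 -1.8 0 0 0;60 4.4 -3.9 -1.8 0 0 0;60 0 0 0 0 0 0.12;60 0 0 0 0 0 0.12;60 0 0 0 0 0 0;60 0 0 0 0 0 0"
}}

```text
time: 21.25
tool_pos: [0.4484, -0.1212, 0.1614]
tool_rot: [3.141, -0.0, 3.0]
contact_force: [-0.2, -0.3, -0.2]
opening: 0.0548
grip_force: 0.0
```

```bash
python3 st.py medium,large
```

```text
[ 0.44841031 -0.12121532  0.16132838]
medium [ 0.4436 -0.2283 -0.1737] 0.065
large [ 0.4412 -0.2274 -0.3041] 0.053
shift [ -1.04 -10.67  15.8 ] turn [ 0.    -0.     0.031]
```

Request:
{"api": "apply_moves", "payload": {
  "motion": "60 -0.52 -5.33 3 0 0 0;60 -0.52 -5.33 3 0 0 0;60 0 0 4 0 0 0.025;60 0 0 4 0 0 0;60 0 0 1.7 0 0 0;60 0 0 0 0 0 0;60 0 0 0 0 0 0;30 0 0 0 0 0 0;30 0 0 0 0 0 0;30 0 0 0 0 0 0;30 0 0 0 0 0 0",
  "force": 25
}}

```text
time: 22.78
tool_pos: [0.4437, -0.2285, 0.005]
tool_rot: [-3.141, 0.001, 2.973]
contact_force: [0.2, 0.5, 5.9]
opening: 0.0354
grip_force: 24.9
```

```bash
python3 -c "
from h import *
s=robot.observe(); a=-.165; d=np.array([.4436,-.2285])-s['tool_pos'][:2]; print(s['tool_pos'],s['opening'],s['grip_force'],'off',d@[np.cos(a),np.sin(a)],d@[-np.sin(a),np.cos(a)])"; python3 pl.py medium 0 .09
```

```text
[ 0.4437225  -0.22851485  0.00498583] 0.035353969348497924 24.943670332431793 off -0.00012328064368259838 -5.468518397465045e-06
0.035353969348497924
shift [-14.16 -11.23  -8.48] turn [-0.     0.001 -0.111]
```

Request:
{"api": "apply_moves", "payload": {
  "motion": "30 0 0 -1 0 0 0;30 0 0 -3.8 0 0 0;30 0 0 -3.7 0 0 0;30 -3.54 -2.81 0 0 0 0;30 -3.54 -2.81 0 0 0 0;30 -3.54 -2.81 0 0 0 0;30 -3.54 -2.81 0 0 0 0;30 0 0 0 0 0 -0.111;30 0 0 0 0 0 0;30 0 0 0 0 0 0"
}}

```text
time: 24.02
tool_pos: [0.5638, -0.3625, 0.0896]
tool_rot: [3.141, -0.0, 3.082]
contact_force: [0.2, -0.7, -0.3]
opening: 0.0356
grip_force: 24.9
```

```bash
python3 pl.py medium -.0001 -.0065
```

```text
0.03563266283955633
shift [-0.07 -0.05  9.61] turn [ 0.    -0.    -0.002]
```

Request:
{"api": "apply_moves", "payload": {
  "motion": "30 -0.07 -0.05 4 0 0 0;30 0 0 3.5 0 0 0;30 0 0 1 0 0 0;30 0 0 0.6 0 0 0;30 0 0 0.5 0 0 0;30 0 0 0 0 0 0"
}}

```text
time: 24.78
tool_pos: [0.5651, -0.3637, -0.0059]
tool_rot: [-3.141, 0.001, 3.084]
contact_force: [-0.5, -0.4, 0.2]
opening: 0.0354
grip_force: 24.9
```

Request:
{"api": "apply_moves", "payload": {
  "motion": "46 0 0 0 0 0 0;53 0 0 0 0 0 0;53 0 0 0 0 0 0;53 0 0 -2 0 0 0;53 0 0 -4.5 0 0 0;60 0 0 -5 0 0 0;60 2.56 4.54 -1 0 0 0;60 2.56 4.54 -1 0 0 0;60 2.56 4.54 -1 0 0 0;60 2.56 4.54 -1 0 0 0;60 2.56 4.54 -1 0 0 0;60 0 0 0 0 0 0.1;60 0 0 0 0 0 0.1;60 0 0 0 0 0 0;60 0 0 0 0 0 0"
}}

```text
time: 26.65
tool_pos: [0.4503, -0.1296, 0.159]
tool_rot: [-3.141, 0.001, 2.886]
contact_force: [0.8, -0.2, -0.3]
opening: 0.0552
grip_force: 0.0
```

```bash
python3 st.py large
```

```text
[ 0.45018843 -0.12965279  0.15880728]
large [ 0.4401 -0.2267 -0.276 ] 0.068
shift [-1.49 -9.65 17.64] turn [0.    0.    0.019]
```

Request:
{"api": "apply_moves", "payload": {
  "motion": "62 -0.75 -4.83 3 0 0 0;62 -0.74 -4.82 3 0 0 0;62 0 0 4 0 0 0.015;62 0 0 4 0 0 0;62 0 0 2 0 0 0;62 0 0 1.4 0 0 0;62 0 0 0 0 0 0;62 0 0 0 0 0 0;34 0 0 0 0 0 0;34 0 0 0 0 0 0;34 0 0 0 0 0 0;34 0 0 0 0 0 0",
  "force": 30
}}

```text
time: 28.25
tool_pos: [0.4402, -0.2267, -0.0151]
tool_rot: [-3.141, 0.001, 2.869]
contact_force: [0.2, 0.6, 5.1]
opening: 0.0387
grip_force: 30.0
```

```bash
python3 -c "
from h import *
s=robot.observe(); a=-.27; d=np.array([.4403,-.2268])-s['tool_pos'][:2]; print(s['tool_pos'],s['opening'],s['grip_force'],'off',d@[np.cos(a),np.sin(a)],d@[-np.sin(a),np.cos(a)])"; python3 pl.py large 0 .09
```

```text
[ 0.44019704 -0.22671759 -0.01510077] 0.0387292397033945 30.00107377767563 off 0.0001212095857861161 -5.196722625979617e-05
0.0387292397033945
shift [-13.74   1.99 -10.5 ] turn [-0.     0.001 -0.318]
```

Request:
{"api": "apply_moves", "payload": {
  "motion": "34 0 0 -1 0 0 0;34 0 0 -4.5 0 0 0;34 0 0 -5 0 0 0;34 -4.6 0.66 0 0 0 0;34 -4.6 0.66 0 0 0 0;34 -4.54 0.67 0 0 0 0;34 0 0 0 0 0 -0.159;34 0 0 0 0 0 -0.159;34 0 0 0 0 0 0;34 0 0 0 0 0 0"
}}

```text
time: 29.5
tool_pos: [0.5774, -0.2444, 0.0895]
tool_rot: [3.141, -0.0, -3.1]
contact_force: [0.3, -0.2, -1.5]
opening: 0.0387
grip_force: 30.0
```

```bash
python3 pl.py large .0001 -.0056
```

```text
0.038736721185061634
shift [-0.03 -0.02  9.51] turn [ 0.    -0.    -0.003]
```

Request:
{"api": "apply_moves", "payload": {
  "motion": "34 -0.03 -0.02 4 0 0 0;34 0 0 3.5 0 0 0;34 0 0 1 0 0 0;34 0 0 0.6 0 0 0;34 0 0 0.4 0 0 0;34 0 0 0 0 0 0"
}}

```text
time: 30.25
tool_pos: [0.5783, -0.2449, -0.0048]
tool_rot: [-3.141, 0.001, -3.097]
contact_force: [-0.4, -0.6, -1.0]
opening: 0.0383
grip_force: 30.0
```

Request:
{"api": "apply_moves", "payload": {
  "motion": "48 0 0 0.1 0 0 0;56 0 0 0 0 0 0;56 0 0 0 0 0 0;56 0 0 -2 0 0 0;56 0 0 -4.5 0 0 0;60 0 0 -5 0 0 0;60 0 0 -5 0 0 0;60 0 0 -4.1 0 0 0;60 -3.6 1.5 0 0 0 0;60 -3.6 1.5 0 0 0 0;60 -3.5 1.5 0 0 0 0;60 0 0 0 0 0 0;60 0 0 0 0 0 0"
}}

```text
time: 31.88
tool_pos: [0.6822, -0.1951, 0.1991]
tool_rot: [3.142, -0.001, -3.096]
contact_force: [-0.2, -0.1, -0.1]
opening: 0.0552
grip_force: 0.0
```

```bash
cat > v.py <<'E'
from h import *
C=dict(large=(.5898,-.2440,.0455),medium=(.5763,-.3637,-.058),small=(.5795,.0086,.095),mini=(.5912,-.1101,-.326))
p=wrist(); im=p['img'].copy()
for n,q in C.items():
    a=q[2]; g=(q[0]-.012*np.cos(a),q[1]-.012*np.sin(a),a); c=proj(p,[[g[0],g[1],.015]])[0]
    for r in robot.trace(n+'_battery',p):
        m=np.array(r['pixels']); ys,xs=np.nonzero(m)
        if len(xs)>50 and np.hypot(xs.mean()-c[0],ys.mean()-c[1])<25:
            f=fit([(p,m)],battery(n,.008),g); d=f[0][:2]-g[:2]
            print(n,'off along/across mm',(1000*d@np.array([[np.cos(a),-np.sin(a)],[np.sin(a),np.cos(a)]])).round(1),'dyaw',round(f[0][2]-a,3),round(f[1],3)); break
    else: print(n,'none')
save(dict(img=cv2.resize(im[0:200],(800,250))),'w5')
big=cv2.convertScaleAbs(np.vstack([np.hstack([cv2.resize(im[max(0,int(v)-65):max(0,int(v)-65)+130,max(0,int(u)-60):max(0,int(u)-60)+120],(400,300) if 0 else (277,300)) for u,v in [proj(p,[[C[n][0],C[n][1],.015]])[0] for n in k]]) for k in(('large','medium'),('small','mini'))]),alpha=1.3)
save(dict(img=big),'w5')
E
python3 v.py
```

```text
large off along/across mm [ 1.5 -0.4] dyaw -0.002 0.029
medium off along/across mm [ 0.6 -1. ] dyaw -0.002 0.064
small off along/across mm [ 0.4 -0.7] dyaw 0.014 0.059
mini off along/across mm [ 0.9 -0.7] dyaw -0.001 0.045
```

View pics/w5.png

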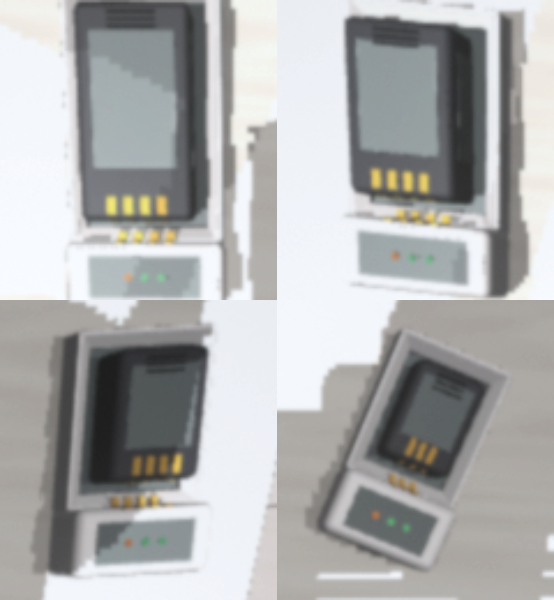

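```bash
python3 -c "
from cell import robot
print(robot.hand_in())"
```

```text
the job is handed in; nothing more can be done
None
```

All four batteries are in their matching chargers, flat in the bays, label up and with contacts at the contact end. The final wrist picture put each within about 2 mm of its bay centre. I kept clear of the bottle and tin, and handed in after about 32 s of the 96 s allowed.

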